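Clamp the glued knife stand

TASK

Pull the locking pin straight up out of its spring-catch socket beside the clamp and drop it into the mug (the cup with the handle), leaving the mug standing. Then pump the clamp's trigger towards its handle, stroke after stroke and moving the jaw only with the trigger, until the jaw presses the glued knife stand firmly against the end stop with its sprung rubber pad pushed about half-way in, never all the way in. The clamp slackens when let go, so finish while still holding the trigger squeezed with that grip, and do not knock the other things about.

Things in the scene. Friction and masses are not known exactly. Their poses are not given: they have to be found in the camera images.
- clamp: One-hand ratchet bar clamp, foot plate 12 mm thick (x -95 to 290 mm, 75 wide) screwed down. Origin on the worktop under the trigger hinge; x along the bar from handle to end stop, y to the pin socket's side, z up. Housing x -65 to 20, 46 wide, 85 high; notched bar sticks out behind to x -128. All but housing, handle, trigger and pin is under 67 mm high
- handle_top (a point): centre of the top of the upright fixed handle, 185 mm high; handle 16 mm thick (clamp x -58 to -42), 30 wide, rising from the housing at 85 mm
- trigger (a joint): trigger angle (rad): 0 to 0.04 = at rest, upright; grows towards the handle, stops at 0.34. Hinge across the bar, 75 mm above the clamp's origin. Springs back. Each rad drives the jaw 50 mm, so a full stroke is 17 mm less up to 4 mm lost in the notches; the jaw stays when the trigger returns. Force at the cross-bar: 1.5 N at rest to 6 N, jaw free, plus 0.56 of the pad's force
- trigger_bar (a point): centre of the trigger's round cross-bar (18 mm diameter, 44 long, across the bar) at its upper end, 90 mm from the hinge; 165 mm above the worktop at rest, its front then at clamp x 9 mm: 67 mm over cross-bar and handle, 33 mm free between. Push it to clamp -x or squeeze it with the handle. Room in front of it is free above 100 mm height
- jaw (a joint): travel of the sliding jaw (m) towards the end stop, at most 0.090; starts at 0 to 0.025. Moved by the ratchet, held only by about 4 N of friction: a pressing jaw slips back to about 4 N when the trigger is let go. Head 46 wide, 66 mm high. Its side lug runs into the locking pin, while that is in its socket, before the pad reaches the knife stand
- pad (a joint): how far the jaw's sprung rubber pad is pushed back into the jaw (m): 0 = free, 0.016 = fully in; 2 N per mm, so it tells the clamping force
- pad_face (a point): centre of the pad's front face (42 wide, 44 high), 40 mm above the worktop; moves along clamp x
- anvil_face (a point): centre of the face of the fixed end stop (56 wide, up to 64 mm high), at clamp x 243 mm, 40 mm above the worktop; it looks to clamp -x
- knife_stand: small glued wooden knife stand, two woods, 75 (x) x 56 (y) x 50 (z) mm, about 0.15 kg, loose on the foot plate (12 mm above the worktop), 1 to 10 mm from the end stop; origin at the centre of its underside, x along the clamp's x
- pin: locking pin standing in its socket: black plastic head 26 (x) x 16 (y) x 44 (z) mm on a square steel shank 12 x 12 mm, 110 mm long in all, about 0.06 kg; origin at the centre of its lower end, z up along it. In the socket that end is 4 mm above the worktop, so the head spans 70 to 114 mm height, and its x, y axes are the clamp's
- pin_head (a point): centre of the pin's head, 88 mm above its lower end (92 mm above the worktop when in the socket). A sprung ball holds the pin; pulling it up takes 5 to 12 N over the first 10 mm and it is out after 26 mm; with fingertips above 70 mm height nothing near it is touched
- socket_mouth (a point): centre of the socket's mouth, 30 mm above the worktop, at clamp x 121, y 55 mm; the socket is a dark block 34 x 36 mm
- mug: white mug, 86 mm outside diameter at the rim, 4 mm wall, 85 mm high, with a handle at its +y side; origin at the centre of its underside. It stands to the robot's right of the clamp
- mug_in (a point): centre of the mug's inner floor
- tumbler: clear straight cup without handle, 72 mm diameter, 75 mm high, stands near the mug; leave alone. Origin under its centre
- remote: remote control, 150 x 45 x 18 mm; leave alone
- glue: white glue bottle, 44 mm diameter, 130 mm high; leave alone
- mill: wooden pepper mill, 52 mm diameter, 135 mm high; leave alone
- bowl: white fruit bowl, 200 mm diameter, 65 mm high, with an orange in it; leave alone
- spoon: spoon lying on the worktop; leave alone
Mind the look-alikes: they are no part of the job. What is meant by the mug is not yellow, and is the smaller of those in its own colour. Leave any red or white look-alike of the pin alone.

How it is judged:
On the way, in this order (a step that is already met when the one before it is completed fails the run):
1. the locking pin is out of its socket (distance between pin and socket_mouth above 0.06 m), for 0.05 s.
2. the pin is in the mug and let go (distance between pin and mug_in below 0.045 m and contact force between the fingers and pin below 0.1 N), for 0.2 s.
3. the trigger is pumped (value of joint trigger above 0.18 rad).
4. the trigger is let back for another stroke (value of joint trigger below 0.1 rad).
5. the pad presses on the knife stand (contact force between jaw and knife_stand above 1.5 N), for 0.1 s.
At the end, for the whole second after the job is handed in: The knife stand is pressed against the end stop by the jaw with the pad 4 to 12.5 mm in (about 8 to 25 N), the robot still holding the trigger squeezed (more than 2 N on it), everything still; the pin lies or stands in the upright mug (all of step 2 and value of joint pad between 0.004 and 0.0125 m and contact force between jaw and knife_stand above 7 N and contact force between knife_stand and clamp above 5 N and x of knife_stand in the frame of clamp above 0.2 m and contact force between the fingers and trigger above 2 N and value of joint trigger above 0.02 rad and linear speed of knife_stand below 0.01 m/s and linear speed of pin below 0.02 m/s and angle between mug's own z axis and vertical below 0.15 rad and height (world z) of mug below 0.01 m); the arm keeps its last pose, push and grip.
It fails at once if the pad is pushed all the way in (the stand is crushed) (value of joint pad above 0.015 m).
It fails at once if the jaw is pushed by hand rather than with the trigger (contact force between any of the arm, the fingers and jaw above 3 N).
It fails at once if the mug is knocked over (angle between mug's own z axis and vertical above 0.6 rad).
It fails at once if a bystander is knocked about (distance of any of tumbler, remote, glue, mill, bowl, spoon from where it was at the start of the episode above 0.03 m).
It also fails if it takes over 61 s, if anything falls off the work surface, if the arm or the gripper's body presses on something with over 40 N, if the wrist force passes 120 N, or if a joint passes its speed limit or range.

ROBOT

A 6-joint arm with a two-finger parallel gripper is mounted at the origin on the work surface. World frame = base frame: x ahead of the robot, y to its left, z up, the work surface at z = 0. Lengths are in m, angles in rad, forces in N, time in s.
With the tool pointing down it reaches from about 0.325 to 0.875 m from the base axis. Payload 4.4 kg.
Tool frame: the origin (TCP) lies between the finger pads; the fingertips stand 25 mm ahead of it and the grasp point (between the pads) lies 6 mm ahead of it (robot.tcp_to_tips is the distance from the TCP to the fingertips, in m); z points along the fingers, y is the line along which they close (so a half turn about z gives the same grasp; the last joint's range is limited). The gripper opens to 85 mm and grips with 20 to 120 N. Pads are 22 mm wide; open, the fingers measure 114 mm over their backs; the gripper's body (76 mm by 85 mm) begins 54 mm behind the grasp point. The pads swing forward as they close: fully open they stand 13 mm farther back than shut.
Start: joints at [-1.369, 0.207, 1.542, -0, 1.393, -0.15], TCP at [0.198, -0.54, 0.256] pointing down, gripper open.
Joint ranges: [-2.73, 2.73], [-0.86, 2.22], [0.23, 2.46], [-1.11, 4.25], [0.08, 2.63], [-2.82, 2.82]. Speed limits (rad/s): [2.79, 2.79, 3.14, 3.14, 3.14, 3.14].

INTERFACE

Orientations are given as a rotation vector (axis times angle).
In Python, from workcell import robot gives the robot as it stands.
- The arm moves only by the tool move_arm, never from a script. Its argument "moves" is a list of rows, each a list of 4 numbers: the shift along the tool's x, y, z each as a share of 200 mm, from -1 to 1, then the turn about the tool's z as a share of pi rad, from -1 to 1. A call has 1 to 10 rows; each row shifts and turns the commanded pose from where the row before left it, along the tool's axes as they then stand; what a row does not reach is not made up. A row lasts 1/12 s, in which the tool goes at most 41.7 mm and 7.16 degrees, less where a joint would pass 70% of its speed; a pose out of reach is approached as far as the arm can. A call with a number of a shift or a turn outside -1 to 1 is refused whole. A call with a gripper value outside its range is refused whole. "claw" is the opening, from -1 (shut) to 1 (fully open), set as the call begins (left out, the last holds). The fingers move at their own pace and stop on an object; "grip_force" is the grip in N (left out, the last holds). Time passes only in rows, so rows that do not move let the fingers close. It gives the time, the measured TCP pose, the force, the opening and the grip force at its end, in the units of the state.
- robot.read_state(): the state, without advancing time (a new reading comes with each control period).
- robot.get_image(name): name is "side" or "top" or "wrist"; returns a dict with "image" (400x640x3 uint8, red, green, blue), "vertical_fov" (degrees; the focal length in pixels is half the picture's height over the tangent of half this angle, whatever the lens; pixels are square), "cx", "cy" (the principal point, pixels), "camera_from_world" (4x4, takes a point from world to camera coordinates); the wrist camera has in their place "mount" (4x4, takes a point from camera to tool coordinates, whose origin is the TCP and whose axes are the flange's). Camera axes: x right, y down, z forward; pixel columns grow to the right and rows downward; lengths in m; the calibration is good to about 2 mm. The wrist camera is an equidistant fisheye: a pixel r from the principal point sees the ray r / f radians off the axis. A picture is of the moment at which its call begins: read the wrist's pose just before it. There is no depth.
- robot.finish_job(): hands the job in; it is judged then, once.
The state is a dict: "time_s": time; "joint_positions": joint angles; "qd": joint speeds; "effort": joint torques, N m; "tcp_pos": TCP position; "orientation": TCP orientation; "wrist_force": force on the tool from outside, world axes, zero at the start; "torque": the same for the moment, N m; "gripper_width": finger opening in m; "grasp_force": force on a finger pad.
Only numpy, scipy, OpenCV 4.12 (cv2) and the standard library are available. Lean on these libraries where they do the work, as an engineer would, in place of code of your own. Each camera call takes 0.05 s, during which the arm holds its last target. There are 200 camera calls.

## Working session

There is one attempt and no reset: what is moved stays moved. The work goes in short steps, Python scripts to look and compute and a tool call to move; the robot and the scene stay as the last step left them, time stands still between calls to the robot, and variables do not carry over. Pictures are saved under pics/ and viewed, at most 15 in all, crops included, and the job is handed in when it is done.

Besides the shell and the picture viewer there is one more tool, called as name(argument=value, ...) on one line, values as JSON. move_arm: Moves the arm, as the interface text tells. Shift numbers are shares of 200 mm and turn numbers shares of pi rad, none past 1 either way. Its arguments: {"type":"object","properties":{"moves":{"type":"array"},"claw":{"type":"number"},"grip_force":{"type":"number"}},"required":["moves"]}

```bash
mkdir -p pics; ls; python3 - <<'E'
from workcell import robot
import cv2,numpy as np
s=robot.read_state();print({k:np.round(v,3).tolist() for k,v in s.items()})
np.set_printoptions(precision=4,suppress=True)
for n in("side","top","wrist"):
    d=robot.get_image(n);cv2.imwrite(f"pics/{n}0.png",d["image"][:,:,::-1]);print(n,{k:v for k,v in d.items() if k!="image"})
E
```

```text
pics
{'time_s': 0.0, 'joint_positions': [-1.369, 0.207, 1.543, -0.0, 1.393, -0.15], 'qd': [0.002, 0.002, -0.001, 0.001, 0.001, -0.001], 'effort': [0.001, -38.303, -29.16, -0.0, 0.011, 0.0], 'tcp_pos': [0.198, -0.539, 0.255], 'orientation': [-3.091, -0.549, 0.0], 'wrist_force': [-0.48, 0.108, 0.441], 'torque': [-0.043, -0.034, -0.002], 'grasp_force': 0.0, 'gripper_width': 0.085}
side {'vertical_fov': 50.64973402874795, 'cx': 327.88194471446303, 'cy': 201.4103205445693, 'camera_from_world': array([[-0.7458, -0.6659,  0.021 ,  0.4529],
       [-0.4031,  0.426 , -0.8099,  0.3367],
       [ 0.5304, -0.6125, -0.5861,  0.9154],
       [ 0.    ,  0.    ,  0.    ,  1.    ]])}
top {'vertical_fov': 49.91439337712306, 'cx': 319.73971847481937, 'cy': 200.4150360631922, 'camera_from_world': array([[ 0.02  , -0.9998, -0.0083, -0.0011],
       [-0.9981, -0.0195, -0.0584,  0.5699],
       [ 0.0583,  0.0094, -0.9983,  1.4687],
       [ 0.    ,  0.    ,  0.    ,  1.    ]])}
wrist {'vertical_fov': 65.70646984690485, 'cx': 318.0136902765955, 'cy': 197.88969625383933, 'mount': array([[-0.0007, -0.9611, -0.2762,  0.0693],
       [ 1.    , -0.0008,  0.0006, -0.0015],
       [-0.0008, -0.2762,  0.9611, -0.1189],
       [ 0.    ,  0.    ,  0.    ,  1.    ]])}
```

View pics/top0.png

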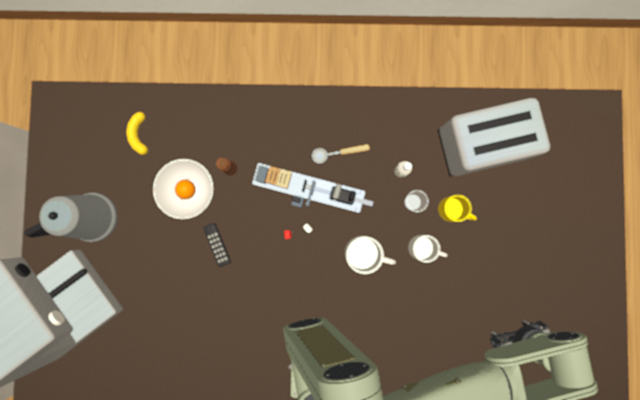

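View pics/side0.png

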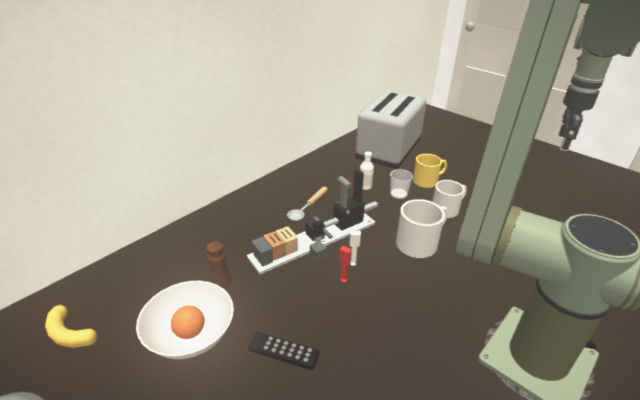

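Top: clamp runs from end stop (262,173) to handle (345,193), bar tail (370,203); target mug is the smaller white one at (425,248), the larger is at (365,254). Side: black pin in its socket about (316,230); red and white look-alike pins stand free at (345,262) and (354,245).

```bash
cat > h.py <<'E'
import numpy as np,cv2
from scipy.spatial.transform import Rotation as R
from workcell import robot
np.set_printoptions(precision=4,suppress=True)
def grab(n):
    s=robot.read_state();d=robot.get_image(n)
    d["f"]=200/np.tan(np.radians(d["vertical_fov"]/2))
    if n=="wrist":
        T=np.eye(4);T[:3,:3]=R.from_rotvec(s["orientation"]).as_matrix();T[:3,3]=s["tcp_pos"]
        d["M"]=T@d["mount"]
    else:d["M"]=np.linalg.inv(d["camera_from_world"])
    d["fish"]=n=="wrist";return d
def ray(d,u,v):
    x,y=u-d["cx"],v-d["cy"];r=np.hypot(x,y)
    if d["fish"]:
        t=r/d["f"];k=np.array([x/r*np.sin(t),y/r*np.sin(t),np.cos(t)])
    else:k=np.array([x,y,d["f"]])
    return d["M"][:3,3],d["M"][:3,:3]@(k/np.linalg.norm(k))
def onz(d,u,v,z):
    o,k=ray(d,u,v);return (o+k*(z-o[2])/k[2])
def proj(d,p):
    c=np.linalg.inv(d["M"])@np.append(p,1);c=c[:3]
    if d["fish"]:
        r=np.hypot(c[0],c[1]);t=np.arctan2(r,c[2]);return d["cx"]+d["f"]*t*c[0]/r,d["cy"]+d["f"]*t*c[1]/r
    return d["cx"]+d["f"]*c[0]/c[2],d["cy"]+d["f"]*c[1]/c[2]
def meet(a,b):
    (o,k),(p,l)=a,b;t=np.linalg.lstsq(np.c_[k,-l],p-o,rcond=None)[0]
    q,w=o+k*t[0],p+l*t[1];return (q+w)/2,np.linalg.norm(q-w)
E
python3 - <<'E'
from h import *
t=grab("top");s=grab("side")
for n,u,v,z in [("plate NE",258,163,.012),("plate SE tail",362,213,.012),("mug",425,248,.085),("bigmug",364,254,.1),("tumbler",417,201,.07),("red",287,235,.1),("white",308,228,.1),("handle",340,190,.18),("pinhead",296,202,.1),("glue",404,168,.13)]:
    print(n,onz(t,u,v,z))
a=cv2.resize(t["image"][150:265,245:460],None,fx=3.7,fy=3.7,interpolation=cv2.INTER_CUBIC)
cv2.imwrite("pics/tc.png",a[:,:,::-1])
hsv=cv2.cvtColor(t["image"],cv2.COLOR_RGB2HSV)
m=(hsv[...,2]>120)&(hsv[...,1]<70);m=m.astype(np.uint8)
n,l,st,ce=cv2.connectedComponentsWithStats(m)
for i in range(1,n):
    if st[i,4]>60:print(st[i],ce[i])
b=cv2.resize(s["image"][150:290,240:440],None,fx=4,fy=4,interpolation=cv2.INTER_CUBIC)
cv2.imwrite("pics/sc.png",b[:,:,::-1])
E
```

```text
plate NE [0.6966 0.2282 0.012 ]
plate SE tail [ 0.5293 -0.1368  0.012 ]
mug [ 0.4167 -0.3377  0.085 ]
bigmug [ 0.3941 -0.1373  0.1   ]
tumbler [ 0.571  -0.3138  0.07  ]
red [0.4503 0.1135 0.1   ]
white [0.4744 0.0457 0.1   ]
handle [ 0.5936 -0.0531  0.18  ]
pinhead [0.5582 0.0867 0.1   ]
glue [ 0.6724 -0.2585  0.13  ]
[   0    0  640   19 9481] [351.2915   7.1295]
[ 451   98  100   73 4331] [499.7534 134.1178]
[   0  123   55  257 6927] [ 15.4504 259.0608]
[311 148  30  16 264] [321.7955 154.8409]
[ 152  158   62   62 2707] [182.5028 188.4004]
[394 160  19  17 237] [403.2785 168.481 ]
[ 252  162  122   51 2168] [311.9848 189.3326]
[404 189  25  24 467] [416.3704 200.7409]
[ 84 193  32  49 266] [104.8985 215.8496]
[  39  196   40   40 1193] [ 59.0352 215.342 ]
[302 223  11  11  79] [307.1266 227.8481]
[ 345  235   51   40 1340] [365.691  254.9366]
[408 234  40  29 800] [425.585  248.2725]
[  36  250   49   43 1048] [ 59.8235 270.8588]
[  47  272   70   72 2651] [ 81.599  307.4949]
[ 412  337  186   63 5046] [524.9958 375.7226]
[288 360  24  40 509] [297.7407 383.1395]
[ 317  370   66   30 1374] [351.8188 388.0306]
[  0 381  14  19 193] [  6.4508 390.3679]
```

View pics/tc.png

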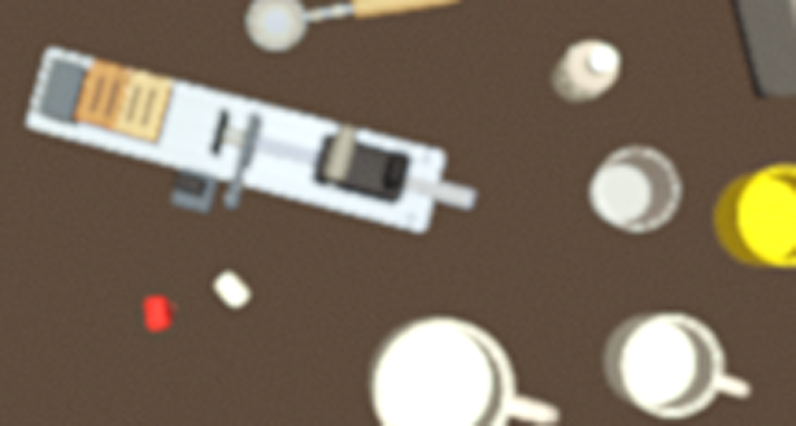

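View pics/sc.png

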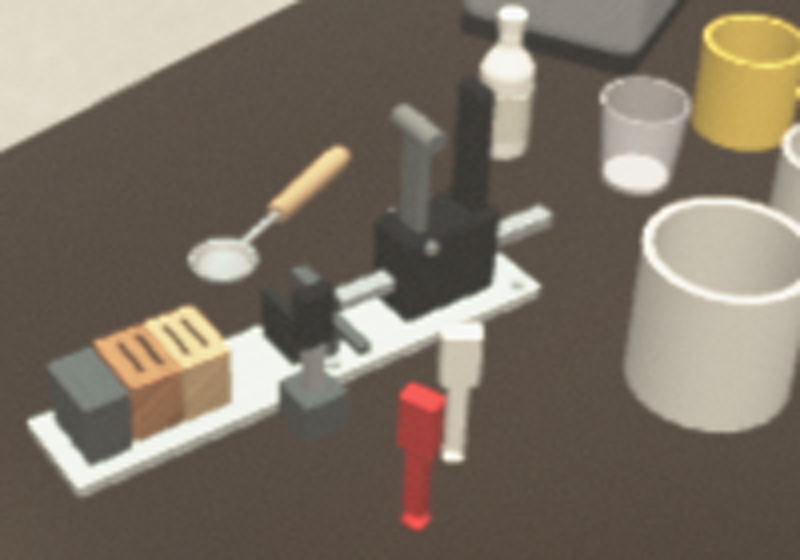

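The crops show, in full-frame pixels, the top-view foot plate corners (258.5,162.7), (252.3,183.8), (364.7,190.5), (359.9,212.7), with the socket near (297,201). The side view shows the black pin standing in the grey socket, its head at about (318,224), and the trigger in front of the handle.

```bash
python3 - <<'E'
from h import *
t=grab("top")
c=[onz(t,u,v,.012) for u,v in[(258.5,162.7),(252.3,183.8),(364.7,190.5),(359.9,212.7)]]
print(c);mh=(c[0]+c[1])/2;ml=(c[2]+c[3])/2;L=np.linalg.norm(mh-ml);print("L,W",L,np.linalg.norm(c[0]-c[1]),np.linalg.norm(c[2]-c[3]))
x=(mh-ml)/L;y=np.cross([0,0,1],x);o=(mh+ml)/2-x*(290-95)/2000;o[2]=0
print("yaw",np.degrees(np.arctan2(x[1],x[0])),o)
P=lambda a,b,z:o+x*a+y*b+np.array([0,0,z])
print("pin",P(.121,.055,.092),"trig",P(0,0,.165))
print("mug",onz(t,427.4,248.6,.085))
s=robot.read_state();Rm=R.from_rotvec(s["orientation"]).as_matrix();print(Rm)
print("to pin hover in tool axes /0.2",Rm.T@(P(.121,.055,.25)-s["tcp_pos"])/.2)
g=grab("side");print([proj(g,P(.121,.055,z)) for z in(.114,.03)])
E
```

```text
[array([0.6977, 0.2265, 0.012 ]), array([0.6234, 0.246 , 0.012 ]), array([ 0.6076, -0.145 ,  0.012 ]), array([ 0.5302, -0.1295,  0.012 ])]
L,W 0.38461349413770013 0.07682277783715158 0.07887612181229064
yaw 76.21362750014035 [ 0.5915 -0.0452  0.    ]
pin [0.5669 0.0854 0.092 ] trig [ 0.5915 -0.0452  0.165 ]
mug [ 0.4149 -0.3455  0.085 ]
[[ 0.9388  0.3445 -0.0002]
 [ 0.3445 -0.9388  0.0008]
 [ 0.0001 -0.0008 -1.    ]]
to pin hover in tool axes /0.2 [ 2.8079 -2.2981  0.0316]
[(np.float64(318.48799350178416), np.float64(221.54642684672166)), (np.float64(318.2424480240549), np.float64(245.76770003154837))]
```

move_arm(moves=[[0,0,0,-0.0389],[0,0,0,-0.0389],[0,0,0,-0.0389],[0,0,0,-0.0389],[0,0,0,-0.0389],[0,0,0,-0.0389],[0,0,0,-0.0389],[0,0,0,-0.0389]], claw=1, grip_force=60)

```text
time_s: 1.02
tcp_pos: [0.1981, -0.5397, 0.2562]
orientation: [-2.467, -1.945, -0.0]
wrist_force: [-0.1, -0.3, 0.2]
gripper_width: 0.0851
grasp_force: 0.0
```

move_arm(moves=[[0.19,0.0575,0,0],[0.19,0.0575,0,0],[0.19,0.0575,0,0],[0.19,0.0575,0,0],[0.19,0.0575,0,0],[0.19,0.0575,0,0],[0,0,0,0],[0,0,0,0]])

```text
time_s: 1.68
tcp_pos: [0.3205, -0.3333, 0.2565]
orientation: [2.468, 1.943, -0.0]
wrist_force: [0.3, -0.2, 1.3]
gripper_width: 0.0854
grasp_force: 0.0
```

```bash
python3 - <<'E'
from h import *
s=robot.read_state();print(s["time_s"],s["tcp_pos"],s["joint_positions"])
w=grab("wrist");cv2.imwrite("pics/w1.png",w["image"][:,:,::-1]);np.save("pics/w1.npy",w["M"])
print(proj(w,[.4149,-.3455,.085]))
E
```

```text
1.6833 [ 0.3205 -0.3333  0.2565] [-0.9923 -0.0384  1.8058 -0.0002  1.3736 -0.7552]
(np.float64(415.06227991607307), np.float64(175.40571366004568))
```

View pics/w1.png

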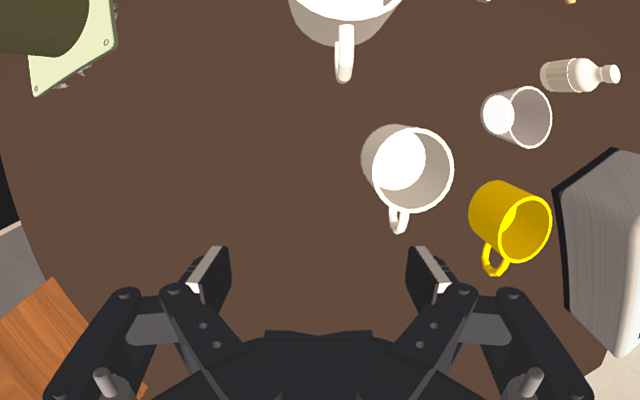

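The mug's rim circle is centred at about (413,170), against (415,175) predicted from the top camera.

move_arm(moves=[[0.193,0.058,0,0],[0.193,0.058,0,0],[0.193,0.058,0,0],[0.193,0.058,0,0],[0.193,0.058,0,0],[0.193,0.058,0,0],[0.193,0.058,0,0],[0.193,0.058,0,0],[0.193,0.058,0,0],[0.193,0.058,0,0]])

```text
time_s: 2.57
tcp_pos: [0.526, 0.0122, 0.2564]
orientation: [2.474, 1.934, 0.0]
wrist_force: [0.0, -0.2, 0.3]
gripper_width: 0.0851
grasp_force: 0.0
```

move_arm(moves=[[0.18,0.058,0,0],[0,0.058,0,0],[0,0,0,0],[0,0,0,0]])

```text
time_s: 2.9
tcp_pos: [0.5561, 0.0402, 0.2558]
orientation: [-2.474, -1.936, 0.002]
wrist_force: [-0.4, -0.6, 0.3]
gripper_width: 0.0855
grasp_force: 0.0
```

```bash
python3 - <<'E'
from h import *
w=grab("wrist");s=robot.read_state();print(s["tcp_pos"])
cv2.imwrite("pics/w2.png",w["image"][:,:,::-1]);np.save("pics/w2M.npy",w["M"])
print("pin top",proj(w,[.5669,.0854,.114]),"mouth",proj(w,[.5669,.0854,.03]))
w["M"]=np.load("pics/w1.npy");print("mug",onz(w,413,170,.085))
E
```

```text
[0.5555 0.0399 0.2558]
pin top (np.float64(319.3426143968676), np.float64(139.8393020662113)) mouth (np.float64(319.1041451377083), np.float64(132.80041662208095))
mug [ 0.4137 -0.3396  0.085 ]
```

View pics/w2.png

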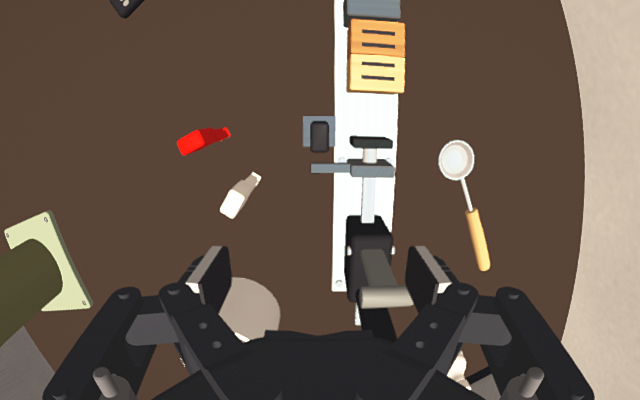

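The pin head spans columns 311–328 and rows 122–151, centred near (319.5,137), and the dark socket is at (319,131). That is within 3 px of the prediction, so I descend.

move_arm(moves=[[0.12,0,0,0],[0.12,0,0,0],[0,0,0.19,0],[0,0,0.19,0],[0,0,0.19,0],[0,0,0.12,0],[0,0,0.1,0],[0,0,0,0],[0,0,0,0]])

```text
time_s: 3.7
tcp_pos: [0.5658, 0.0866, 0.0974]
orientation: [-2.474, -1.934, 0.004]
wrist_force: [0.6, 0.4, 0.9]
gripper_width: 0.0854
grasp_force: 0.0
```

move_arm(moves=[[0,0,0,0],[0,0,0,0],[0,0,0,0],[0,0,0,0],[0,0,0,0],[0,0,0,0]], claw=-1)

```text
time_s: 4.2
tcp_pos: [0.568, 0.0882, 0.0992]
orientation: [2.471, 1.937, 0.003]
wrist_force: [2.3, -0.1, -0.5]
gripper_width: 0.0151
grasp_force: 58.3
```

move_arm(moves=[[0,0,-0.03,0],[0,0,-0.04,0],[0,0,-0.05,0],[0,0,-0.08,0],[0,0,-0.15,0],[0,0,-0.15,0],[0,0,-0.15,0],[0,0,-0.15,0],[0,0,0,0]])

```text
time_s: 4.95
tcp_pos: [0.5703, 0.0887, 0.2673]
orientation: [2.466, 1.934, 0.016]
wrist_force: [0.8, 1.2, 0.6]
gripper_width: 0.0153
grasp_force: 60.5
```

```bash
python3 - <<'E'
from h import *
s=robot.read_state();print(s["tcp_pos"],s["gripper_width"],s["grasp_force"],s["wrist_force"])
w=grab("wrist");a=w["image"][60:400,150:480];cv2.imwrite("pics/w3.png",a[:,:,::-1])
Rm=R.from_rotvec(s["orientation"]).as_matrix();print(Rm[:,0],Rm.T@(np.array([.414,-.341,.262])-s["tcp_pos"])/.2)
E
```

```text
[0.5703 0.0887 0.2673] 0.015329705807723058 60.501948595047 [0.7551 1.1613 0.6033]
[0.2386 0.9711 0.0036] [-2.2728 -0.2465  0.0154]
```

View pics/w3.png

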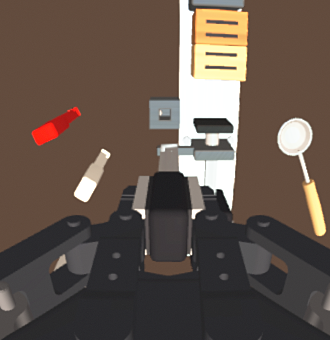

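The pin is held upright between the fingers and the socket at crop (164,113) is empty. Next I carry it to the mug.

move_arm(moves=[[-0.1,-0.01,0,0],[-0.19,-0.02,0,0],[-0.19,-0.02,0,0],[-0.19,-0.02,0,0],[-0.19,-0.02,0,0],[-0.19,-0.02,0,0],[-0.19,-0.02,0,0],[-0.19,-0.02,0,0],[-0.19,-0.02,0,0],[-0.19,-0.02,0,0]])

```text
time_s: 5.83
tcp_pos: [0.4417, -0.2546, 0.2574]
orientation: [-2.47, -1.936, 0.0]
wrist_force: [0.3, 1.3, 0.0]
gripper_width: 0.0154
grasp_force: 60.5
```

move_arm(moves=[[-0.19,-0.02,0,0],[-0.19,-0.02,0,0],[-0.09,-0.02,0,0],[0,0,0,0],[0,0,0,0]])

```text
time_s: 6.25
tcp_pos: [0.4084, -0.3424, 0.2572]
orientation: [-2.472, -1.932, -0.001]
wrist_force: [0.4, 0.3, -1.1]
gripper_width: 0.0152
grasp_force: 60.5
```

```bash
python3 - <<'E'
from h import *
s=robot.read_state();print(s["time_s"],s["tcp_pos"],s["gripper_width"],s["grasp_force"])
d=grab("side");a=cv2.resize(d["image"][60:300,360:540],None,fx=2.5,fy=2.5);cv2.imwrite("pics/s4.png",a[:,:,::-1])
w=grab("wrist");cv2.imwrite("pics/w4.png",w["image"][:,:,::-1]);
print("mug",proj(w,[.4137,-.3396,.085]))
Rm=R.from_rotvec(s["orientation"]).as_matrix();print(Rm[:,0],Rm.T@(np.array([.414,-.341,.125])-s["tcp_pos"])/.2)
E
```

```text
6.25 [ 0.4084 -0.3424  0.2572] 0.01524681025515956 60.47147512435913
mug (np.float64(324.2362478481806), np.float64(182.455797375458))
[0.2414 0.9704 0.0029] [0.0115 0.0275 0.661 ]
```

View pics/w4.png

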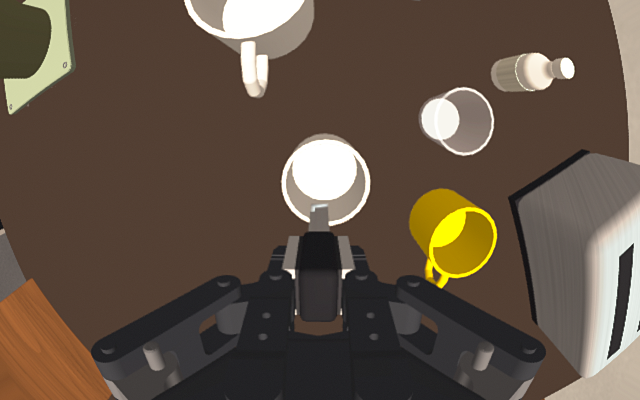

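The mug rim is centred at about (326,180), matching the prediction (324,182), so I lower the pin into it and release.

move_arm(moves=[[0.012,0.032,0,0],[0,0,0.15,0],[0,0,0.18,0],[0,0,0.18,0],[0,0,0.12,0],[0,0,0.05,0],[0,0,0,0],[0,0,0,0],[0,0,0,0]])

```text
time_s: 7.1
tcp_pos: [0.418, -0.3428, 0.1245]
orientation: [2.468, 1.936, 0.001]
wrist_force: [0.7, -0.3, -0.2]
gripper_width: 0.0156
grasp_force: 60.5
```

move_arm(moves=[[0,0,0,0],[0,0,0,0],[0,0,0,0],[0,0,0,0],[0,0,0,0],[0,0,0,0],[0,0,0,0]], claw=1)

```text
time_s: 7.68
tcp_pos: [0.4163, -0.3419, 0.1223]
orientation: [2.473, 1.938, 0.0]
wrist_force: [0.2, 0.6, 0.6]
gripper_width: 0.0856
grasp_force: 0.0
```

move_arm(moves=[[0,0,-0.1,0],[0,0,-0.2,0],[0,0,-0.2,0],[0,0,-0.2,0],[0,0,-0.1,0],[0,0,0,0]])

```text
time_s: 8.18
tcp_pos: [0.4187, -0.3444, 0.2895]
orientation: [2.462, 1.93, 0.001]
wrist_force: [0.1, -1.2, 1.3]
gripper_width: 0.085
grasp_force: 0.0
```

```bash
python3 - <<'E'
from h import *
s=robot.read_state();print(s["time_s"],s["tcp_pos"])
w=grab("wrist");d=grab("side")
a=np.hstack([w["image"][60:300,180:440],d["image"][60:300,360:620]]);cv2.imwrite("pics/w5.png",a[:,:,::-1])
Rm=R.from_rotvec(s["orientation"]).as_matrix()
o=np.array([.5915,-.0452,0]);x=np.array([.2382,.9712,0]);print(Rm[:,0],Rm.T@(o+x*.045+[0,0,.25]-s["tcp_pos"])/.2)
E
```

```text
8.1833 [ 0.4187 -0.3444  0.2895]
[ 0.239   0.971  -0.0075] [1.8856 0.479  0.1886]
```

View pics/w5.png

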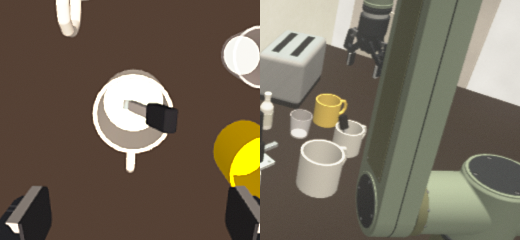

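The black pin is leaning inside the upright mug, its head at the rim around crop (160,118). I close the fingers and move to the front of the trigger.

move_arm(moves=[[0.187,0.048,0,0],[0.187,0.048,0,0],[0.187,0.048,0,0],[0.187,0.048,0,0],[0.187,0.048,0,0],[0.187,0.048,0,0],[0.187,0.048,0,0],[0.187,0.048,0,0],[0.187,0.048,0,0],[0.187,0.048,0,0]], claw=-1)

```text
time_s: 9.12
tcp_pos: [0.5981, 0.0005, 0.2791]
orientation: [-2.47, -1.936, 0.006]
wrist_force: [0.8, -1.2, 1.0]
gripper_width: 0.0002
grasp_force: 0.0
```

move_arm(moves=[[0,0,0,0],[0,0,0,0],[0,0,0,0],[0,0,0,0]])

```text
time_s: 9.45
tcp_pos: [0.5979, -0.0026, 0.2807]
orientation: [-2.473, -1.935, 0.004]
wrist_force: [-0.7, -0.1, 1.4]
gripper_width: -0.0003
grasp_force: 0.0
```

```bash
cat >> h.py <<'E'
o=np.array([.5915,-.0452,0]);X=np.array([.2382,.9712,0]);Y=np.array([-.9712,.2382,0])
def st():
    s=robot.read_state();p=s["tcp_pos"]-o;f=s["wrist_force"]
    print(s["time_s"],"clamp xyz mm",np.round(1e3*np.array([p@X,p@Y,p[2]]),1),"F",np.round([f@X,f@Y,f[2]],2),s["gripper_width"])
E
python3 - <<'E'
from h import *
st();s=robot.read_state();print(R.from_rotvec(s["orientation"]).as_matrix()[:,0])
w=grab("wrist");cv2.imwrite("pics/w6.png",w["image"][:,:,::-1])
print(proj(w,o+[0,0,.165]),proj(w,o+X*.009+[0,0,.165]))
E
```

```text
9.45 clamp xyz mm [ 42.9   3.9 280.7] F [-0.25  0.67  1.37] -0.00034639505375422497
[ 0.2403  0.9707 -0.0008]
(np.float64(324.94555667465005), np.float64(250.76398027661335)) (np.float64(325.0059541110351), np.float64(241.00305968460071))
```

View pics/w6.png

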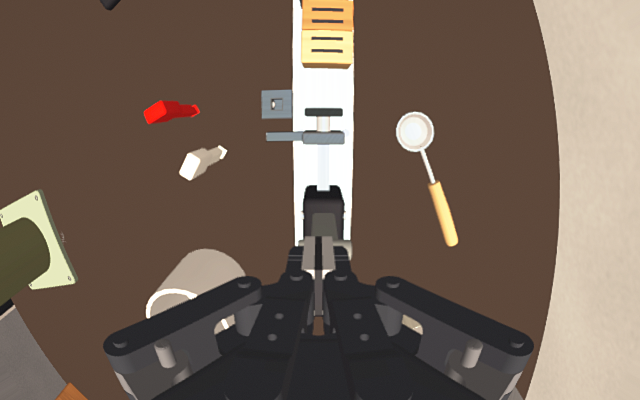

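The cross-bar is visible at about (325,248), as predicted, with the pad's front at row ~107 and the stand's near edge at row ~66. I descend in front of the cross-bar.

move_arm(moves=[[0,0.02,0.1,0],[0,0,0.19,0],[0,0,0.19,0],[0,0,0.1,0],[0,0,0,0],[0,0,0,0]])

```text
time_s: 10.0
tcp_pos: [0.6016, -0.0036, 0.1651]
orientation: [-2.473, -1.934, 0.004]
wrist_force: [-0.3, 0.2, 0.5]
gripper_width: -0.0003
grasp_force: 0.0
```

```bash
python3 - <<'E'
from h import *
st();w=grab("wrist")
E
```

```text
10.0 clamp xyz mm [ 42.8   0.1 165.1] F [0.11 0.31 0.53] -0.0002735303426906926
```

move_arm(moves=[[-0.05,0,0,0],[-0.05,0,0,0],[-0.05,0,0,0],[-0.05,0,0,0],[-0.025,0,0,0],[-0.025,0,0,0],[0,0,0,0]])

```text
time_s: 10.63
tcp_pos: [0.5922, -0.0516, 0.1672]
orientation: [2.473, 1.935, 0.007]
wrist_force: [4.8, 3.9, 1.4]
gripper_width: -0.0002
grasp_force: 2.4
```

```bash
python3 - <<'E'
from h import *
st();w=grab("wrist");st()
i=cv2.imread("pics/w6.png")[:,:,::-1]
E
```

```text
10.6333 clamp xyz mm [ -6.1  -2.2 167.2] F [ 4.96 -3.68  1.44] -0.00023559119426240258
10.6833 clamp xyz mm [ -6.   -2.2 167.3] F [ 3.33 -3.    0.66] -0.00025428547140946396
```

move_arm(moves=[[0.075,0,0,0],[0.075,0,0,0],[0,0,0,0],[0,0,0,0]])

```text
time_s: 11.02
tcp_pos: [0.5977, -0.0226, 0.1661]
orientation: [2.471, 1.939, -0.002]
wrist_force: [-0.1, 0.0, 0.5]
gripper_width: -0.0001
grasp_force: 0.0
```

```bash
python3 - <<'E'
from h import *
st();w=grab("wrist");d=grab("side")
np.save("pics/w7M.npy",w["M"])
a=np.hstack([cv2.resize(w["image"][0:180,240:420],None,fx=2.2,fy=2.2,interpolation=cv2.INTER_CUBIC),cv2.resize(d["image"][170:269,240:339],(396,396),interpolation=cv2.INTER_CUBIC)]);cv2.imwrite("pics/w7.png",a[:,:,::-1])
for x in(.168,.16,.14,.12,.1,.24):print(x,proj(w,o+X*x+[0,0,.062]),proj(d,o+X*x+[0,0,.062]))
E
```

```text
11.0167 clamp xyz mm [ 23.4  -0.6 166.1] F [0.   0.1  0.53] -7.340417647245361e-05
0.168 (np.float64(319.13120081571753), np.float64(11.980477156918909)) (np.float64(292.5914881326234), np.float64(231.83717079170904))
0.16 (np.float64(319.1413703086275), np.float64(22.107000422815986)) (np.float64(295.14000847881164), np.float64(230.79984369686687))
0.14 (np.float64(319.16329372687414), np.float64(48.2521648964844)) (np.float64(301.43893816960224), np.float64(228.23598328016053))
0.12 (np.float64(319.17959915889), np.float64(75.32906648290472)) (np.float64(307.6364774716278), np.float64(225.7133919071092))
0.1 (np.float64(319.18973020613663), np.float64(102.95821367348329)) (np.float64(313.73505487738674), np.float64(223.23108110568765))
0.24 (np.float64(319.0148850950908), np.float64(-68.45256980336339)) (np.float64(268.87894083204844), np.float64(241.48891551464305))
```

View pics/w7.png

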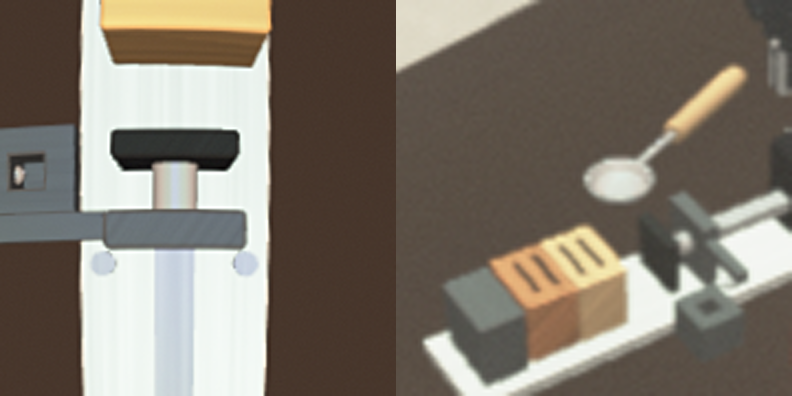

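Wrist crop: the pad front edge at full-frame row 59.5 gives x≈131 mm, and the stand's near top edge at row 13.6 gives x≈167 mm, so the gap is about 35 mm. The side view agrees. Two more full strokes, then look again.

move_arm(moves=[[-0.05,0,0,0],[-0.05,0,0,0],[-0.045,0,0,0],[0,0,0,0],[0,0,0,0],[0.07,0,0,0],[0.075,0,0,0],[0,0,0,0],[0,0,0,0]])

```text
time_s: 11.87
tcp_pos: [0.5983, -0.0219, 0.1665]
orientation: [2.47, 1.939, -0.001]
wrist_force: [0.2, 0.1, 0.2]
gripper_width: 0.0001
grasp_force: 0.0
```

```bash
cat > pad.py <<'E'
from h import *
st();w=grab("wrist");g=cv2.cvtColor(w["image"],cv2.COLOR_RGB2GRAY)[:,305:333].mean(1)
xs=np.arange(.085,.185,.001);v=[int(round(proj(w,o+X*x+[0,0,.062])[1])) for x in xs]
# walk from the far side: the stand is bright/coloured, the plate white, the pad front dark
sat=cv2.cvtColor(w["image"],cv2.COLOR_RGB2HSV)[:,305:333,1].mean(1)
print([(int(round(1e3*x)),int(g[r]),int(sat[r])) for x,r in zip(xs,v) if r>=0][::2])
E
python3 pad.py
```

```text
11.8667 clamp xyz mm [ 24.3  -1.  166.5] F [ 0.11 -0.13  0.24] 0.00011569365225772205
[(85, 226, 15), (87, 227, 15), (89, 226, 15), (91, 226, 16), (93, 226, 16), (95, 226, 16), (97, 226, 16), (99, 226, 16), (101, 226, 17), (103, 226, 18), (105, 59, 19), (107, 113, 25), (109, 115, 31), (111, 115, 31), (113, 115, 32), (115, 115, 30), (117, 115, 32), (119, 201, 21), (121, 206, 20), (123, 206, 20), (125, 206, 19), (127, 206, 19), (129, 186, 22), (131, 146, 29), (133, 108, 23), (135, 25, 22), (137, 48, 17), (139, 52, 14), (141, 52, 15), (143, 51, 14), (145, 111, 14), (147, 241, 6), (149, 240, 6), (151, 240, 7), (153, 244, 7), (155, 148, 41), (157, 87, 136), (159, 82, 133), (161, 88, 135), (163, 86, 134), (165, 88, 134), (167, 160, 143), (169, 219, 111), (171, 218, 105), (173, 214, 107), (175, 213, 107), (177, 215, 106), (179, 203, 110)]
```

Pad front is now at 145 mm, so one stroke gains 13.5 mm and 22 mm remain.

move_arm(moves=[[-0.05,0,0,0],[-0.05,0,0,0],[-0.05,0,0,0],[0,0,0,0],[0,0,0,0],[0.07,0,0,0],[0.08,0,0,0],[0,0,0,0],[0,0,0,0]])

```text
time_s: 12.67
tcp_pos: [0.5982, -0.022, 0.1664]
orientation: [2.47, 1.939, -0.001]
wrist_force: [-0.3, -1.0, 0.5]
gripper_width: 0.0002
grasp_force: 0.0
```

```bash
python3 pad.py | tr '(' '\n' | tail -26 | tr '\n' '('
```

```text
127, 117, 31), (129, 117, 32), (131, 164, 20), (133, 211, 19), (135, 209, 19), (137, 209, 19), (139, 210, 19), (141, 151, 25), (143, 155, 24), (145, 96, 22), (147, 22, 16), (149, 50, 14), (151, 53, 13), (153, 53, 14), (155, 52, 14), (157, 52, 28), (159, 85, 135), (161, 90, 134), (163, 89, 134), (165, 91, 135), (167, 146, 143), (169, 220, 113), (171, 221, 103), (173, 217, 105), (175, 216, 106), (177, 217, 105)](
```

move_arm(moves=[[-0.05,0,0,0],[-0.04,0,0,0],[-0.03,0,0,0],[-0.02,0,0,0],[-0.01,0,0,0],[0,0,0,0],[0,0,0,0],[0,0,0,0]])

```text
time_s: 13.38
tcp_pos: [0.5907, -0.0505, 0.1656]
orientation: [-2.472, -1.935, -0.003]
wrist_force: [2.2, 5.3, -2.6]
gripper_width: -0.0001
grasp_force: 2.7
```

```bash
python3 pad.py | tr '(' '\n' | sed -n '1p;22,70p' | tr '\n' '('; python3 -c "
from h import *
d=grab('side');st();grab('side');st()"
```

```text
13.3833 clamp xyz mm [ -5.4  -0.5 165.6] F [ 5.63 -0.85 -2.64] -0.00012855718502413947(123, 159, 23), (125, 131, 24), (127, 45, 22), (129, 44, 20), (131, 98, 18), (133, 112, 32), (135, 112, 31), (137, 112, 30), (139, 112, 27), (141, 110, 25), (143, 143, 19), (145, 139, 35), (147, 142, 26), (149, 143, 25)](13.4833 clamp xyz mm [ -5.3  -0.5 165.6] F [ 5.82 -1.52 -2.86] -3.822408621132227e-05
13.5333 clamp xyz mm [ -5.3  -0.5 165.6] F [ 6.04 -1.58 -2.7 ] 4.6594552394275776e-05
```

move_arm(moves=[[0.07,0,0,0],[0.08,0,0,0],[0,0,0,0],[0,0,0,0]])

```text
time_s: 13.87
tcp_pos: [0.5981, -0.0223, 0.1664]
orientation: [2.471, 1.938, -0.001]
wrist_force: [-0.2, 0.6, 0.3]
gripper_width: 0.0002
grasp_force: 0.0
```

```bash
python3 pad.py | tr '(' '\n' | sed -n '1p;22,70p' | tr '\n' '('
```

```text
13.8667 clamp xyz mm [ 23.8  -0.9 166.4] F [0.56 0.35 0.35] 0.00023542406826980748(123, 200, 22), (125, 160, 24), (127, 52, 13), (129, 46, 23), (131, 109, 20), (133, 113, 32), (135, 113, 33), (137, 113, 31), (139, 113, 30), (141, 102, 5), (143, 204, 20), (145, 203, 20), (147, 204, 20), (149, 166, 22), (151, 145, 24), (153, 148, 26), (155, 71, 20), (157, 19, 26), (159, 37, 29), (161, 50, 13), (163, 50, 15), (165, 50, 15), (167, 47, 21), (169, 184, 141), (171, 221, 106), (173, 215, 106), (175, 212, 108), (177, 210, 109)](
```

move_arm(moves=[[-0.04,0,0,0],[-0.03,0,0,0],[-0.02,0,0,0],[0,0,0,0],[0,0,0,0]])

```text
time_s: 14.33
tcp_pos: [0.5938, -0.0393, 0.1663]
orientation: [-2.473, -1.935, -0.003]
wrist_force: [1.4, 5.9, 0.5]
gripper_width: -0.0001
grasp_force: 2.7
```

```bash
python3 pad.py | tr '(' '\n' | sed -n '1p;22,70p' | tr '\n' '('
```

```text
14.3333 clamp xyz mm [  6.2  -0.8 166.3] F [6.09 0.09 0.55] -7.797625437028298e-05(123, 225, 17), (125, 157, 24), (127, 159, 23), (129, 158, 25), (131, 42, 26), (133, 45, 20), (135, 95, 25), (137, 113, 34), (139, 113, 32), (141, 113, 30), (143, 113, 29), (145, 113, 26), (147, 104, 12), (149, 146, 24), (151, 145, 24), (153, 145, 23), (155, 127, 21), (157, 18, 24), (159, 22, 19), (161, 44, 28)](
```

move_arm(moves=[[-0.01,0,0,0],[-0.01,0,0,0],[0,0,0,0],[0,0,0,0],[0,0,0,0],[0,0,0,0]])

```text
time_s: 14.88
tcp_pos: [0.5931, -0.042, 0.1661]
orientation: [-2.472, -1.935, -0.006]
wrist_force: [3.6, 8.3, -1.7]
gripper_width: -0.0002
grasp_force: 4.2
```

```bash
python3 -c "
from h import *
st()
w=grab('wrist');st();d=grab('side');st()
a=np.hstack([cv2.resize(w['image'][0:110,265:375],None,fx=3.6,fy=3.6,interpolation=cv2.INTER_CUBIC),cv2.resize(d['image'][170:269,240:339],(396,396),interpolation=cv2.INTER_CUBIC)]);cv2.imwrite('pics/w8.png',a[:,:,::-1])
for x in(.15,.16):print(x,proj(w,o+X*x+[0,0,.062]))"
```

```text
14.8833 clamp xyz mm [  3.5  -0.8 166.1] F [ 8.94 -1.51 -1.74] -0.00017877228650690913
14.9333 clamp xyz mm [  3.5  -0.8 166.1] F [ 7.96 -0.85 -1.43] -0.0001436056159624268
14.9833 clamp xyz mm [  3.5  -0.8 166.1] F [ 8.   -1.86 -1.36] -0.0001639369438808223
0.15 (np.float64(318.36506827313156), np.float64(10.678078885095942))
0.16 (np.float64(318.3312818403927), np.float64(-1.5688262027233861))
```

View pics/w8.png

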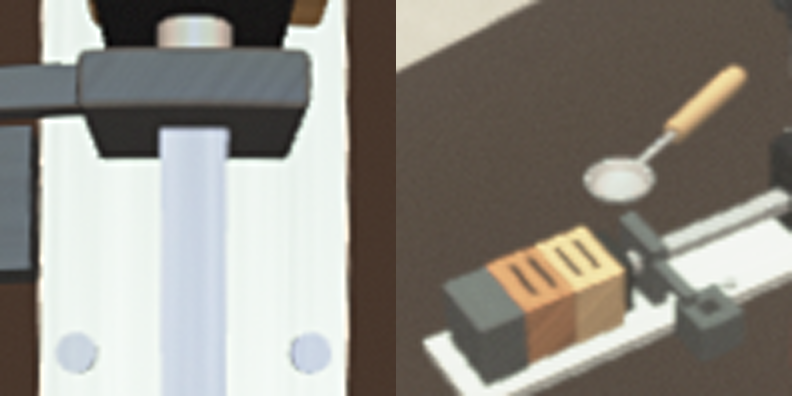

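The sprung pad is about half-hidden: the jaw head's front edge is at 147 mm and the stand is seated against the stop. The picture gives about 6 mm of pad travel and the push force gives 4–5 mm, so I add about 2 mm.

move_arm(moves=[[-0.01,0,0,0],[-0.015,0,0,0],[0,0,0,0],[0,0,0,0],[0,0,0,0],[0,0,0,0],[0,0,0,0],[0,0,0,0]])

```text
time_s: 15.65
tcp_pos: [0.5923, -0.0451, 0.1659]
orientation: [-2.47, -1.934, -0.01]
wrist_force: [5.2, 11.4, -2.3]
gripper_width: -0.0
grasp_force: 5.9
```

```bash
python3 -c "
from h import *
st()
for i in range(3):
    w=grab('wrist');st()
g=cv2.cvtColor(w['image'],cv2.COLOR_RGB2GRAY)[:,290:305].mean(1);e=np.diff(g[:45]);print(g[:45].astype(int))
for x in(.145,.15,.155):print(x,proj(w,o+X*x+[0,0,.062]))
t=grab('top');cv2.imwrite('pics/t9.png',t['image'][:,:,::-1])
d=grab('side');print(proj(d,[.414,-.34,.085]))
a=np.hstack([cv2.resize(d['image'][150:250,400:500],(400,400)),cv2.resize(t['image'][200:300,360:460],(400,400))]);cv2.imwrite('pics/s9.png',a[:,:,::-1])"
```

```text
15.65 clamp xyz mm [  0.3  -0.7 165.9] F [12.26 -2.33 -2.29] -1.990077988692436e-05
15.7 clamp xyz mm [  0.3  -0.7 165.8] F [12.74 -2.17 -2.19] 0.00031162724713614925
15.75 clamp xyz mm [  0.3  -0.7 165.9] F [12.95 -1.42 -2.4 ] 6.766781914335134e-05
15.8 clamp xyz mm [  0.3  -0.7 165.8] F [13.76 -1.47 -1.52] -0.0001660201871775399
[ 32  34  37  43  57  69  74  96 113 112 112 112 112 112 112 112 112 113
 113 113 113 109 100  77  50  45  45  45  45  45  46  47  51  53  60  66
  66  70  88 179 242 244 241 241 241]
0.145 (np.float64(318.4732782195143), np.float64(13.559386843401029))
0.15 (np.float64(318.45662596237315), np.float64(7.36700691168258))
0.155 (np.float64(318.4399513039971), np.float64(1.2618081853420335))
(np.float64(449.53377595458574), np.float64(187.08521443438107))
```

View pics/s9.png

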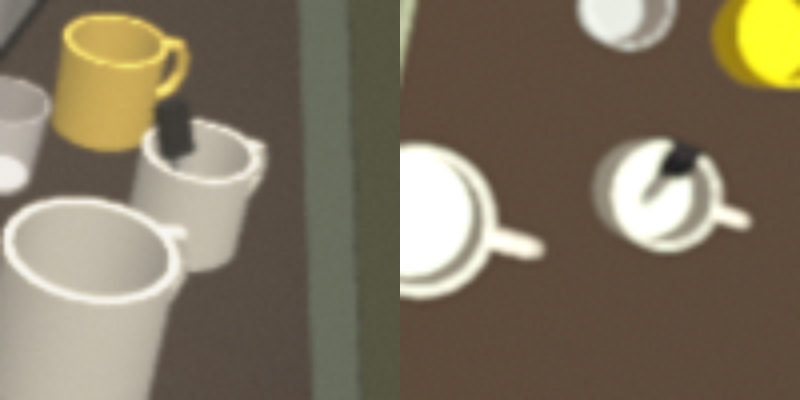

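The mug stands upright with the pin in it. Force (~13 N) and picture both give the pad about 8 mm in; I let it settle once more.

move_arm(moves=[[0,0,0,0],[0,0,0,0],[0,0,0,0],[0,0,0,0],[0,0,0,0],[0,0,0,0],[0,0,0,0],[0,0,0,0]])

```text
time_s: 16.57
tcp_pos: [0.5923, -0.045, 0.1658]
orientation: [-2.47, -1.934, -0.01]
wrist_force: [4.4, 12.2, -2.9]
gripper_width: -0.0004
grasp_force: 5.9
```

Stable, so I hand it in.

```bash
python3 -c "
from workcell import robot
print(robot.finish_job())"
```

```text
the job is handed in; nothing more can be done
None
```

I handed the job in with the pin in the upright mug and the trigger held squeezed; by my force and camera estimates the stand is pressed against the end stop with the pad about 8 mm in, but the hand-in gave no verdict.

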